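# Load sample bottles into the shaker's neck rack and clamp the stop

### The arm

A 6-joint arm with a two-finger parallel gripper is mounted at the origin on the work surface. World frame = base frame: x ahead of the robot, y to its left, z up, the work surface at z = 0. Lengths are in m, angles in rad, forces in N, time in s.
With the tool pointing down it reaches from about 0.3 to 0.75 m from the base axis. Payload 8.5 kg.
Tool frame: the origin (TCP) lies between the finger pads; the fingertips stand 14 mm ahead of it and the grasp point (between the pads) lies 5 mm behind it (manip.tip_extent is the distance from the TCP to the fingertips, in m); y points along the fingers, x is the direction in which the jaws open and shut, and the axes are right-handed (so a half turn about y gives the same grasp; the last joint's range is limited). The gripper opens to 88 mm and grips with 3 to 60 N. Pads are 18 mm wide; open, the fingers measure 123 mm over their backs; the gripper's body (75 mm by 187 mm) begins 45 mm behind the grasp point.
Start: joints at [0.958, 0.381, 1.297, -0, 1.464, -0.215], TCP at [0.213, 0.507, 0.253] pointing down, gripper open.
Joint ranges: [-3.11, 3.11], [-0.89, 2.33], [0.22, 2.48], [-1.42, 4.56], [0.17, 2.85], [-2.88, 2.88]. Speed limits (rad/s): [2.39, 2.39, 3.14, 3.14, 3.14, 3.14].

### API

Orientations are given as a 3x3 rotation matrix whose columns are the frame's x, y, z axes.
In Python, from plant import manip gives the robot as it stands. Calls block until the motion is done:
- manip.move_ptp(position, orientation): joint-space move of the TCP to a pose.
- manip.move_straight(position, frame=None, v=0.15, guard=None): straight line of the TCP; frame=None keeps the orientation; v is the mean speed in m/s. With guard (N) it stops when the force on the tool has changed by that much, and returns True; else False.
- manip.move_joints(angles): joint-space move.
- manip.command_gripper(opening): finger opening in m; the grip force is fixed at half the most; returns when the fingers have stopped.
- manip.hold(seconds).
- manip.ik(position, orientation): joint angles nearest the present ones, or None.
- manip.get_state(): the state.
- manip.capture(name): name is "scene" or "top" or "wrist"; returns the picture (400x640x3 uint8, red, green, blue); there is no depth.
- manip.camera_info(name): a dict with "K" (3x3 intrinsics, pixels), "xyz" and "rotation" of the camera in the world. Camera axes: x right, y up, looking along -z (the intrinsics and any distortion apply to the point x, -y, -z); pixel columns grow to the right and rows downward; lengths in m; the calibration is good to about 2 mm. A picture is of the moment at which its call begins: read the wrist's pose just before it. camera_info takes no time and is no camera call; for the wrist camera it gives the pose at the moment of the call.
A pose or a line that the arm cannot do raises manip.PlanningError and nothing moves.
- manip.sign_off(): hands the job in, once; it reports no verdict.
The state is a dict: "time_s": time; "joint_positions": joint angles; "dq": joint speeds; "joint_torque": joint torques, N m; "tool_pos": TCP position; "tcp_rot": TCP orientation; "wrist_force": force on the tool from outside, world axes, zero at the start; "wrist_torque": the same for the moment, N m; "grip_width": finger opening in m.
Only numpy, scipy, OpenCV 4.12 (cv2) and the standard library are available. Lean on these libraries where they do the work, as an engineer would, in place of code of your own. Each camera call takes 0.05 s, during which the arm holds its last target.

### The job

Loosen the red clamp knob on the shaker rack's blue sliding stop and slide the stop fully back; then slide every green-capped sample bottle standing on the bench in through the rack's side opening and along under the slotted neck plate, upright, towards the closed far end. Finally push the stop up so that the row is snug against the far end with no gaps, and tighten the knob; leave the amber bottle, the jar and the yellow tray alone.

Things in the scene. Friction and masses are not known exactly. Their poses are not given: they have to be found in the camera images.
- rack: fixed shaker rack; origin on the bench under the crossing of its two slots. +y runs along the lane to the closed far end; the side opening is at -x (robot side). Grey deck, top at 25 mm, x -60 to 70 mm, y -160 to 240 mm. A snug row of bottles has its centres at x=0, y = 198, 142, 86, 30 mm (as many as there are)
- slot_cross (a point): crossing of the slots on top of the neck plate (rack x=y=0), axes as the rack. Aluminium plate: 103 to 109 mm above the bench, x -55 to 55, y -160 to 240 mm. Lane slot x -15 to 15, y -146 to 226 mm; side entry slot y -17 to 17 mm from the front edge to the lane. Bottles stand with the neck in the slot, body under the plate, cap above: they get in only along +x through the entry, then go along +y
- shelf (a point): centre of the loading shelf in front of the side entry (rack x=-105 mm, y=0), on its top, level with the deck, 25 mm above the bench; x 100 mm by y 120 mm; open above. Thin posts hold the plate at rack x 46, y 120 and -40 mm, and x -46, y 120 mm
- lane_end (a point): point on the deck at the foot of the blue end wall that closes the lane (rack x=0, y=226 mm), axes as the rack
- stop (a joint): position (m) of the blue sliding stop along the lane (rack +y), 0 = fully back (face at rack y=-45 mm, clear of the side entry), up to 0.26; moves with about 2 N when the clamp is loose, held by friction (about 35 N) when tight. It starts clamped somewhere along the lane
- stop_face (a point): centre of the stop's front face, axes as the rack: black paddle 44 mm wide (x), 40 to 90 mm above the bench, hanging below the plate, pushes the bottle bodies. The blue block is 60 mm wide (x), reaches 98 mm behind the face (-y) and rides on the plate, its top 133 mm above the bench
- stop_post (a point): top centre of the stop's square black handle post, 22 x 22 mm, 52 mm tall above the blue block, sides along the rack's axes, 85 mm behind the face (57 mm behind the knob); grip it to slide the stop
- clamp (a joint): angle of the red clamp knob, rad: 0 = fully loose, 1.4 = fully tight; tightens clockwise seen from above. Bites from about 0.5; counts as loose below 0.3, tight above 1.1; takes about 0.1 N m and stays where left
- clamp_grip (a point): centre of the knob's red bar grip, on the turning axis (28 mm behind the stop's face, 163 mm above the bench); bar 50 mm long along this point's x, 14 mm thick along y, from 15 mm below to 12 mm above; turns with the knob (at joint 0 its x is 2.27 rad counter-clockwise from the rack's x, at 1.4 it is 0.87 rad)
- bottle1: white plastic sample bottle with a green cap, loose, 0.2 kg, bottom-heavy, 128 mm tall; origin at the centre of its underside, z up along the bottle. Body 56 mm across up to 62 mm height, shoulder to 72 mm, neck 22 mm across, cap 34 mm across from 100 to 128 mm height (grip it by the cap). May be absent
- bottle2: white plastic sample bottle with a green cap, loose, 0.2 kg, bottom-heavy, 128 mm tall; origin at the centre of its underside, z up along the bottle. Body 56 mm across up to 62 mm height, shoulder to 72 mm, neck 22 mm across, cap 34 mm across from 100 to 128 mm height (grip it by the cap). May be absent
- bottle3: white plastic sample bottle with a green cap, loose, 0.2 kg, bottom-heavy, 128 mm tall; origin at the centre of its underside, z up along the bottle. Body 56 mm across up to 62 mm height, shoulder to 72 mm, neck 22 mm across, cap 34 mm across from 100 to 128 mm height (grip it by the cap). May be absent
- bottle4: white plastic sample bottle with a green cap, loose, 0.2 kg, bottom-heavy, 128 mm tall; origin at the centre of its underside, z up along the bottle. Body 56 mm across up to 62 mm height, shoulder to 72 mm, neck 22 mm across, cap 34 mm across from 100 to 128 mm height (grip it by the cap). May be absent
- amber: bystander: amber reagent bottle, 70 mm across, 140 mm tall, origin at underside centre; leave alone
- jar: bystander: white jar with blue lid, 76 mm across, 80 mm tall, origin at underside centre; leave alone
- tray: bystander: yellow open tray 120 x 160 x 40 mm, origin at underside centre; leave alone
There are look-alikes about, which are no part of the job. What is shaped like the bottle4 but purple is not meant.

How it is judged:
By the outcome, as a careful person would: the job done as asked, in the order asked, and still so for the second after the job is handed in, with the robot touching nothing.
Of bottle1, bottle2, bottle3, bottle4 only 2 to 4 are there at a start; the rules pass over those that are not, and their reading is None.
At some moment in a run one of bottle1, bottle2, bottle3, bottle4 may be knocked a few centimetres aside while the robot is not near it.
It also fails if it takes over 210 s, if anything falls off the work surface, if the arm or the gripper's body presses on something with over 40 N, if the wrist force passes 120 N, or if a joint passes its speed limit or range.

## Working session

There is one attempt and no reset: what is moved stays moved. The work goes in short steps, each a Python script; the robot and the scene stay as the last script left them, time stands still between calls to the robot, and variables do not carry over. Pictures are saved under pics/ and viewed, and the job is handed in when it is done.

```bash
ls; mkdir -p pics; python3 - <<'E'
from plant import manip
import cv2
for n in ("scene","top","wrist"):
    ci=manip.camera_info(n); im=manip.capture(n)
    cv2.imwrite(f"pics/{n}0.png",im[:,:,::-1])
    print(n,ci)
s=manip.get_state();print(s)
E
```

```text
pics
scene {'K': array([[397.18747505,   0.        , 319.16057306],
       [  0.        , 397.18747505, 198.4255626 ],
       [  0.        ,   0.        ,   1.        ]]), 'xyz': array([1.14039263, 0.53440446, 1.19554624]), 'rotation': array([[-0.72066867, -0.55193247,  0.41953214],
       [ 0.69326022, -0.57825165,  0.43013405],
       [ 0.0051902 ,  0.60082908,  0.79936067]])}
top {'K': array([[433.16694623,   0.        , 313.32751352],
       [  0.        , 433.16694623, 194.81460591],
       [  0.        ,   0.        ,   1.        ]]), 'xyz': array([ 0.34959992, -0.02972051,  1.37806768]), 'rotation': array([[-8.33978310e-02,  9.75855732e-01, -2.01867266e-01],
       [-9.96516317e-01, -8.17052378e-02,  1.67177915e-02],
       [-1.79460305e-04,  2.02558252e-01,  9.79270199e-01]])}
wrist {'K': array([[342.37303482,   0.        , 317.34520821],
       [  0.        , 342.37303482, 200.95827927],
       [  0.        ,   0.        ,   1.        ]]), 'xyz': array([0.14903919, 0.53328129, 0.38441629]), 'rotation': array([[ 0.38704422, -0.88831549, -0.24716867],
       [ 0.92205985,  0.3
[... 169 characters left out ...]
.10260661e-06,
        1.46362717e+00, -2.15269070e-01]), 'dq': array([-0.00015031, -0.00259432, -0.00190978, -0.00120749, -0.00083416,
       -0.0010194 ]), 'joint_torque': array([ 2.08862533e-03, -4.38087809e+01, -2.24615586e+01,  7.13461661e-02,
        3.43975495e-02, -1.09626023e-04]), 'tool_pos': array([0.21295789, 0.50688577, 0.25228288]), 'tcp_rot': array([[ 3.87428436e-01, -6.48327486e-04, -9.21899553e-01],
       [ 9.21899116e-01, -9.28586149e-04,  3.87428906e-01],
       [-1.10724396e-03, -9.99999359e-01,  2.37931857e-04]]), 'wrist_force': array([0.10385214, 0.3108133 , 0.12219067]), 'wrist_torque': array([-0.01524264, -0.01777286, -0.04085043]), 'grip_width': 0.08845444243004401}
```

View pics/scene0.png

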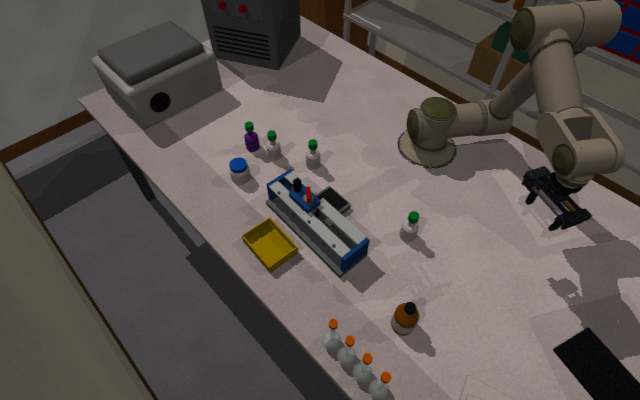

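View pics/top0.png

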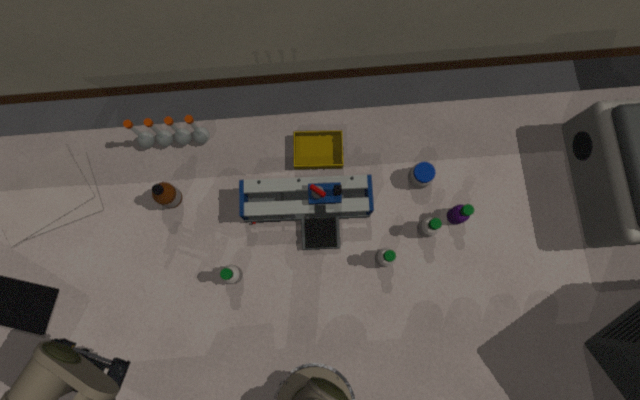

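View pics/wrist0.png

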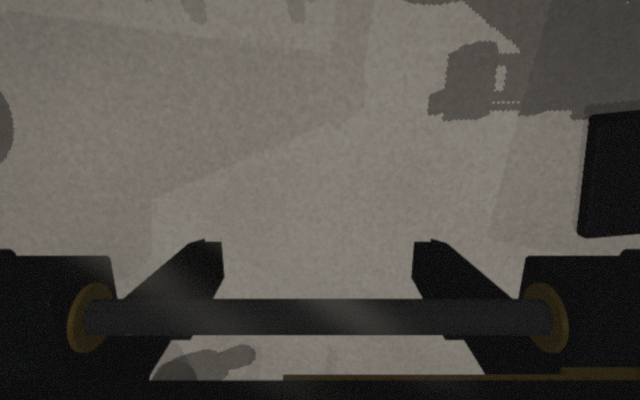

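```bash
cat > h.py <<'E'
import numpy as np, cv2
from plant import manip
def ray(ci,u,v):
    K=ci["K"]; d=np.array([(u-K[0,2])/K[0,0], -(v-K[1,2])/K[1,1], -1.0])
    return np.array(ci["xyz"]), ci["rotation"]@d
def onz(ci,u,v,z):
    o,d=ray(ci,u,v); return o+d*(z-o[2])/d[2]
def proj(ci,p):
    c=ci["rotation"].T@(np.asarray(p)-ci["xyz"]); K=ci["K"]
    return np.array([K[0,0]*c[0]/-c[2]+K[0,2], K[1,1]*-c[1]/-c[2]+K[1,2]])
def tri(c1,p1,c2,p2):
    o1,d1=ray(c1,*p1);o2,d2=ray(c2,*p2)
    A=np.stack([d1,-d2],1); t=np.linalg.lstsq(A,o2-o1,rcond=None)[0]
    a=o1+d1*t[0]; b=o2+d2*t[1]; return (a+b)/2,np.linalg.norm(a-b)
def blobs(im,lo,hi,amin=8):
    hsv=cv2.cvtColor(im,cv2.COLOR_RGB2HSV); m=cv2.inRange(hsv,np.array(lo),np.array(hi))
    n,l,st,c=cv2.connectedComponentsWithStats(m)
    return [(c[i].round(1),st[i]) for i in range(1,n) if st[i][4]>=amin]
def down(a):  # tool y down, jaw axis x at world angle a
    x=np.array([np.cos(a),np.sin(a),0]); y=np.array([0,0,-1.]); return np.stack([x,y,np.cross(x,y)],1)
def st():
    s=manip.get_state(); return s
def snap(n,f):
    ci=manip.camera_info(n); im=manip.capture(n); cv2.imwrite(f"pics/{f}.png",im[:,:,::-1]); return ci,im
E
python3 - <<'E'
from h import *
for n in("top","scene"):
    ci=manip.camera_info(n); im=cv2.imread(f"pics/{n}0.png")[:,:,::-1].copy()
    for c,s in blobs(im,(50,100,40),(85,255,255)): print(n,c,s, onz(ci,*c,.118).round(3))
im=cv2.imread("pics/top0.png")[160:260,220:400]
cv2.imwrite("pics/topz.png",cv2.resize(im,None,fx=4.4,fy=4.4,interpolation=cv2.INTER_CUBIC))
E
```

```text
top [467.5 209.6] [462 205  12  11  93] [ 0.527 -0.501  0.118]
top [435.1 223.1] [430 218  12  11 100] [ 0.495 -0.4    0.118]
top [389.2 255.5] [384 251  11  10  93] [ 0.413 -0.255  0.118]
top [225.8 273.4] [220 268  12  11 102] [0.401 0.218 0.118]
scene [248.2 125.5] [245 122   8  10  51] [ 0.528 -0.497  0.118]
scene [271.2 135. ] [268 131   8  10  60] [ 0.497 -0.393  0.118]
scene [312.2 143.6] [309 139   8  11  60] [ 0.414 -0.251  0.118]
scene [413.  216.9] [408 211  11  13  99] [0.405 0.222 0.118]
```

View pics/topz.png

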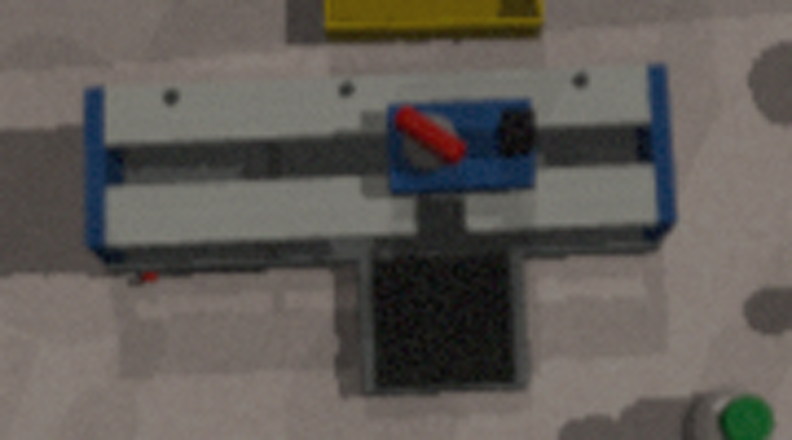

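```bash
python3 - <<'E'
from h import *
ci=manip.camera_info("top")
g=lambda x,y,z:onz(ci,220+(x+.5)/4.4-.5,160+(y+.5)/4.4-.5,z).round(4)
for n,p,z in [("front L",(105,247),.109),("front R",(662,228),.109),("back L",(104,87),.109),("back R",(649,68),.109),("entryL",(416,238),.109),("entryR",(467,235),.109),("shelfL",(365,388),.025),("shelfR",(526,383),.025),("post",(516,131),.185),("knob",(431,135),.175),("blockface",(390,150),.133),("block back",(535,145),.133)]: print(n,g(*p,z))
for a in (0,np.pi/2,np.pi):
  for z in(.35,.42):
    for x in (.36,.45,.55): print(a,z,x,manip.ik([x,0.03,z],down(a)) )
E
```

```text
front L [0.5654 0.1601 0.109 ]
front R [ 0.547 -0.215  0.109]
back L [0.6761 0.1551 0.109 ]
back R [ 0.6583 -0.2183  0.109 ]
entryL [ 0.554  -0.0491  0.109 ]
entryR [ 0.5532 -0.0835  0.109 ]
shelfL [ 0.4636 -0.0054  0.025 ]
shelfR [ 0.4576 -0.1192  0.025 ]
post [ 0.6056 -0.1176  0.185 ]
knob [ 0.6097 -0.0634  0.175 ]
blockface [ 0.6108 -0.0364  0.133 ]
block back [ 0.6061 -0.1332  0.133 ]
0 0.35 0.36 [-2.48146981e-01 -2.78138230e-02  1.53619456e+00 -4.44089210e-16
  1.63321192e+00 -2.48146981e-01]
0 0.35 0.45 [-1.97005847e-01  1.45157847e-01  1.34798844e+00 -4.44089210e-16
  1.64844637e+00 -1.97005847e-01]
0 0.35 0.55 [-1.60479717e-01  3.34175638e-01  1.09212625e+00 -4.44089210e-16
  1.71529076e+00 -1.60479717e-01]
0 0.42 0.36 [-2.48146981e-01 -4.44203707e-02  1.35861472e+00 -4.44089210e-16
  1.82739831e+00 -2.48146981e-01]
0 0.42 0.45 [-1.97005847e-01  1.30464633e-01  1.17269103e+00 -4.44089210e-16
  1.83843699e+00 -1.97005847e-01]
0 0.42 0.55 [-1.60479717e-01  3.27846195e-01  9.09530142e-01 -4.44089210e-16
  1.90421632e+00 -1.60479717e-01]
1.5707963267948966 0.35 0.36 [-2.48146981e
[... 223 characters left out ...]
267948966 0.35 0.55 [-1.60479717e-01  3.34175638e-01  1.09212625e+00 -4.44089210e-16
  1.71529076e+00 -1.73127604e+00]
1.5707963267948966 0.42 0.36 [-2.48146981e-01 -4.44203707e-02  1.35861472e+00 -4.44089210e-16
  1.82739831e+00 -1.81894331e+00]
1.5707963267948966 0.42 0.45 [-1.97005847e-01  1.30464633e-01  1.17269103e+00 -4.44089210e-16
  1.83843699e+00 -1.76780217e+00]
1.5707963267948966 0.42 0.55 [-1.60479717e-01  3.27846195e-01  9.09530142e-01 -4.44089210e-16
  1.90421632e+00 -1.73127604e+00]
3.141592653589793 0.35 0.36 None
3.141592653589793 0.35 0.45 None
3.141592653589793 0.35 0.55 None
3.141592653589793 0.42 0.36 None
3.141592653589793 0.42 0.45 None
3.141592653589793 0.42 0.55 None
```

```bash
python3 - <<'E'
from h import *
manip.move_ptp([.47,-0.04,.42],down(np.pi/2)); manip.hold(.3)
ci,im=snap("wrist","w1"); print(ci["xyz"],manip.get_state()["time_s"])
E
```

```text
[ 0.4006715  -0.04023106  0.552133  ] 2.7417
```

View pics/w1.png

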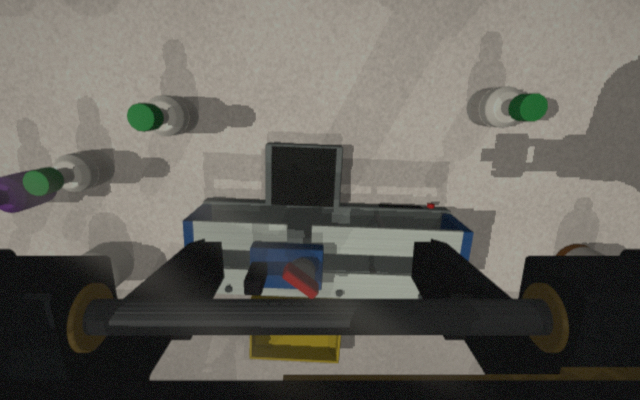

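```bash
python3 - <<'E'
from h import *
manip.move_straight([.6,-0.04,.40],v=.3); manip.hold(.3)
ci,im=snap("wrist","w2"); np.save("w2.npy",ci,allow_pickle=True); print(ci["xyz"],manip.get_state()["time_s"])
for c,s in blobs(im,(50,100,40),(85,255,255),100): print(c,s, onz(ci,*c,.118).round(4))
E
```

```text
[ 0.52973975 -0.04033571  0.53305517] 3.6833
[124.4   5.1] [104   0  39  14 353] [ 0.4255 -0.2501  0.118 ]
[12.4 75.4] [  0  59  31  31 703] [ 0.4973 -0.389   0.118 ]
```

View pics/w2.png

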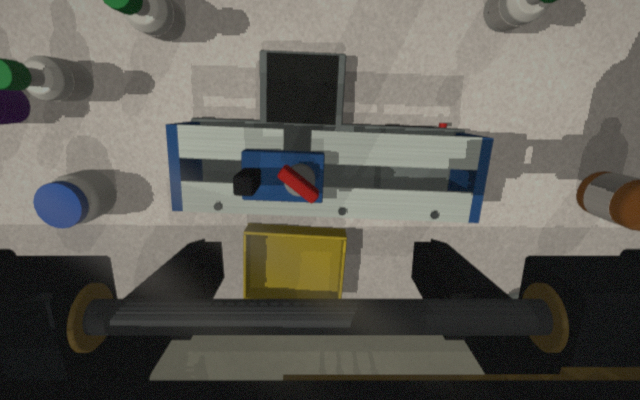

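```bash
python3 - <<'E'
import cv2
im=cv2.imread("pics/w2.png")[110:235,160:500]
cv2.imwrite("pics/w2a.png",cv2.resize(im[:,:170],None,fx=4.5,fy=4.5,interpolation=cv2.INTER_CUBIC))
cv2.imwrite("pics/w2b.png",cv2.resize(im[:,170:],None,fx=4.5,fy=4.5,interpolation=cv2.INTER_CUBIC))
E
```

```text
(no output)
```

View pics/w2a.png

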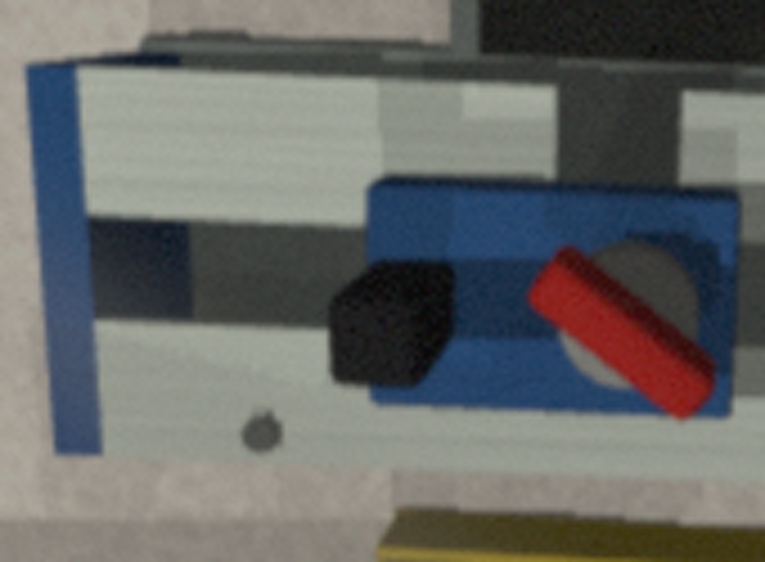

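View pics/w2b.png

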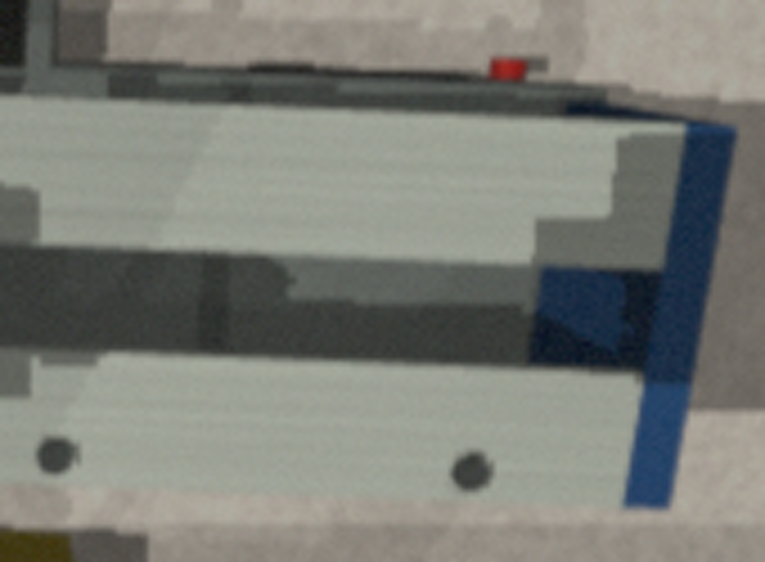

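```bash
python3 - <<'E'
from h import *
ci=np.load("w2.npy",allow_pickle=True).item()
def g(i,x,y,z=.109):
    return onz(ci,(160 if i=='a' else 330)+(x+.5)/4.5-.5,110+(y+.5)/4.5-.5,z)[:2]
# (point, rack coordinate known: axis,value)
C=[(g('a',558,85),1,-17),(g('a',557,170),1,-17),(g('a',681,92),1,17),(g('a',680,185),1,17),
(g('a',200,222),0,-15),(g('a',355,228),0,-15),(g('a',110,321),0,15),(g('a',320,328),0,15),
(g('b',10,246),0,-15),(g('b',525,265),0,-15),(g('b',5,347),0,15),(g('b',635,373),0,15),
(g('a',90,67),0,-55),(g('a',500,80),0,-55),(g('b',5,96),0,-55),(g('b',680,122),0,-55),
(g('a',115,455),0,55),(g('b',5,484),0,55),(g('b',615,505),0,55),
(g('b',660,271),1,226),(g('b',641,372),1,226),(g('a',90,219),1,-146),(g('a',95,318),1,-146)]
from scipy.optimize import least_squares
def f(p):
    c,s=np.cos(p[2]),np.sin(p[2]); o=[]
    for q,ax,v in C:
        d=q-p[:2]; r=(c*d[0]+s*d[1], -s*d[0]+c*d[1]); o.append(r[ax]-v/1000)
    return np.array(o)
r=least_squares(f,[.6085,-.069,-.049],loss='soft_l1',f_scale=.002); print(r.x); print((f(r.x)*1e3).round(1))
np.save("rack.npy",r.x)
c,s=np.cos(r.x[2]),np.sin(r.x[2])
def R(q): d=q-r.x[:2]; return np.array([c*d[0]+s*d[1],-s*d[0]+c*d[1]]).round(4)
print("block front",R(g('a',738,200,.133)),R(g('a',730,412,.133)),"back",R(g('a',370,190,.133)),R(g('a',370,403,.133)))
P=[(567,247),(713,357),(683,417),(532,300)]
k=np.array([g('a',*p,.175) for p in P]);
print("knob corners",[R(x) for x in k], R(k.mean(0)))
print("post",[R(g('a',*p,.185)) for p in [(335,295),(415,305),(412,384),(333,380)]])
E
```

```text
[ 0.61335791 -0.06726894 -0.04075238]
[ 0.4  0.4 -0.4  0.2  0.8  0.7 -0.1 -0.5  1.   0.4 -0.3 -0.   0.  -1.1
  0.2 -0.4 -0.6  0.4 -0.4 -0.5 -1.1  0.7  0.2]
block front [-0.0297  0.0328] [0.0275 0.0332] back [-0.0284 -0.0627] [ 0.029  -0.0638]
knob corners [array([-0.0228, -0.0077]), array([0.0023, 0.0275]), array([0.0175, 0.0209]), array([-0.0098, -0.0158])] [-0.0032  0.0062]
post [array([-0.0112, -0.06  ]), array([-0.0096, -0.0416]), array([ 0.0092, -0.0425]), array([ 0.009 , -0.0609])]
```

```bash
cat >> h.py <<'E'
try: X0,Y0,TH=np.load("rack.npy")
except Exception: pass
def W(x,y,z=0):
    c,s=np.cos(TH),np.sin(TH); return np.array([X0+c*x-s*y,Y0+s*x+c*y,z])
def toR(p):
    c,s=np.cos(TH),np.sin(TH); d=np.asarray(p)[:2]-[X0,Y0]; return np.array([c*d[0]+s*d[1],-s*d[0]+c*d[1]])
def twist(da,n=4):
    q=np.array(manip.get_state()["joint_positions"])
    for i in range(n):
        q[5]-=da/n; manip.move_joints(q)
def rep(t=""):
    s=manip.get_state(); x=s["tcp_rot"][:,0]
    print(t,"t%.1f"%s["time_s"],"rack",toR(s["tool_pos"]).round(4),"z%.4f"%s["tool_pos"][2],"a%.3f"%np.arctan2(x[1],x[0]),"F",s["wrist_force"].round(1),"T",s["wrist_torque"].round(2),"w%.4f"%s["grip_width"])
E
python3 - <<'E'
from h import *
k=W(0,.0055)
manip.command_gripper(.06)
manip.move_ptp([k[0],k[1],.26],down(-.68)); rep()
print(manip.move_straight([k[0],k[1],.163],v=.12,guard=8)); rep("down")
manip.command_gripper(.0); rep("grip")
twist(1.36); rep("turned")
manip.command_gripper(.05); rep()
manip.move_straight([k[0],k[1],.26],v=.2)
manip.move_straight(W(-.01,.03,.36),frame=down(np.pi/2),v=.2);manip.hold(.2)
ci,im=snap("wrist","w3"); np.save("w3.npy",ci,allow_pickle=True); rep()
E
```

```text
t6.2 rack [0.0001 0.0055] z0.2602 a-0.679 F [-0.5 -0.1  0. ] T [-0.    0.06 -0.05] w0.0604
False
down t7.1 rack [0.0004 0.0054] z0.1638 a-0.680 F [ 0.6  0.1 -0.4] T [-0.06  0.11  0.  ] w0.0599
grip t7.9 rack [-0.0001  0.0056] z0.1630 a-0.680 F [-1.1  1.8  0.4] T [ 0.04  0.31 -0.05] w0.0141
turned t9.6 rack [0.0007 0.0056] z0.1630 a0.675 F [ 6.3 -0.6 -3.7] T [ 0.06 -1.02 -0.28] w0.0140
 t10.2 rack [-0.0001  0.0055] z0.1631 a0.680 F [ 0.3 -0.1  0.7] T [-0.06  0.04 -0.  ] w0.0501
 t12.2 rack [-0.01    0.0299] z0.3596 a1.570 F [-0.3  0.3  0.6] T [0.05 0.03 0.05] w0.0500
```

View pics/w3.png

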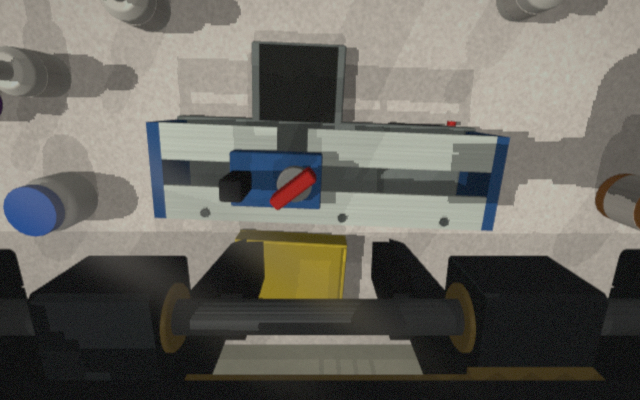

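```bash
python3 - <<'E'
from h import *
manip.move_ptp(W(0,-.0515,.26),down(TH)); rep()
print(manip.move_straight(W(0,-.0515,.162),v=.12,guard=8)); rep("down")
manip.command_gripper(.0); rep("grip")
print(manip.move_straight(W(0,-.134,.162),v=.06,guard=14)); rep("slid")
manip.command_gripper(.05); rep()
manip.move_straight(W(0,-.13,.26),v=.2)
manip.move_straight(W(-.03,.0,.36),frame=down(np.pi/2),v=.2);manip.hold(.2)
ci,im=snap("wrist","w4"); np.save("w4.npy",ci,allow_pickle=True); rep()
ct,it=snap("top","top4");cs,is_=snap("scene","scene4")
T=[c for c,s in blobs(it,(50,100,40),(85,255,255))];S=[c for c,s in blobs(is_,(50,100,40),(85,255,255))]
for a in T:
  for b in S:
    p,e=tri(ct,a,cs,b)
    if e<.015 : print(a,b,p.round(4),round(e,4))
E
```

```text
t13.5 rack [ 0.0001 -0.0514] z0.2603 a-0.040 F [-0.8 -0.1  0.6] T [-0.06  0.02  0.02] w0.0505
False
down t14.5 rack [ 0.0004 -0.0516] z0.1628 a-0.041 F [-0.3  0.2  0.9] T [-0.11  0.09  0.02] w0.0501
grip t15.0 rack [ 0.0003 -0.0515] z0.1622 a-0.041 F [1.8 0.1 0.7] T [-0.07 -0.16 -0.04] w0.0215
True
slid t16.2 rack [ 0.0002 -0.1303] z0.1622 a-0.041 F [-0.7  1.6  3.8] T [ 0.12  0.22 -0.03] w0.0219
 t16.8 rack [ 0.001  -0.1303] z0.1624 a-0.041 F [ 0.4 -0.1 -0. ] T [-0.11  0.08  0.03] w0.0497
 t19.5 rack [-0.03   -0.0002] z0.3599 a1.570 F [ 0.4 -1.   0.6] T [ 0.03 -0.03  0.02] w0.0498
[467.2 209.8] [248.7 126.2] [ 0.5261 -0.5004  0.1115] 0.004
[434.9 223.1] [271.5 135.3] [ 0.4944 -0.3989  0.1121] 0.005
[389.2 255.5] [311.4 145. ] [ 0.4132 -0.2565  0.1059] 0.0006
[225.8 273.3] [413. 217.] [0.4013 0.2197 0.1118] 0.002
```

View pics/w4.png

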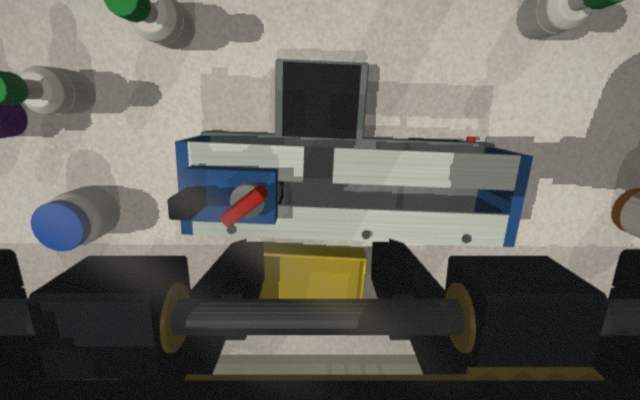

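```bash
cat >> h.py <<'E'
def locate(p,name,zoff=0.0,zt=.30):
    # hover with camera above p
    d=down(TH); c=np.array([p[0],p[1],0])-d[:,2]*.040
    manip.move_ptp([c[0],c[1],zt],d); manip.hold(.25)
    ci,im=snap("wrist",name); best=None
    for c,s in blobs(im,(50,100,40),(85,255,255),150):
        q=onz(ci,*c,.125+zoff); e=np.hypot(*(q[:2]-np.asarray(p)[:2]))
        dia=s[2]*(ci["xyz"][2]-.128-zoff)/ci["K"][0,0]
        print("cap",c,s[2:4],q.round(4),"dia %.3f %.3f"%(dia,s[3]*(ci["xyz"][2]-.128-zoff)/ci["K"][0,0]))
        if best is None or e<best[0]: best=(e,q)
    return best[1]
E
python3 - <<'E'
from h import *
manip.command_gripper(.08)
p=locate([.403,.22],"b1"); rep()
E
```

```text
cap [317.  140.2] [37 38] [0.4025 0.2186 0.125 ] dia 0.033 0.034
 t22.3 rack [-0.2218  0.2383] z0.3000 a-0.041 F [0.3 0.8 0. ] T [-0.04  0.09 -0.03] w0.0798
```

View pics/b1.png

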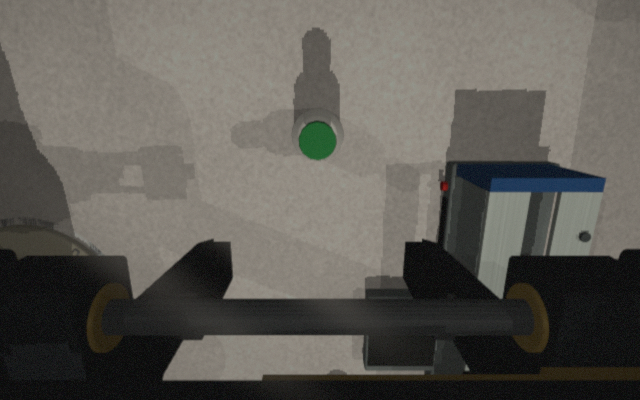

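```bash
cat >> h.py <<'E'
def insert(p,ytarget,zg=.1155):
    d=down(TH)
    manip.move_ptp([p[0],p[1],.20],d)
    g=manip.move_straight([p[0],p[1],zg],v=.12,guard=8); rep("at cap %s"%g)
    if g: return False
    manip.command_gripper(0.0); rep("grip")
    if not .030<manip.get_state()["grip_width"]<.037: return False
    manip.move_straight([p[0],p[1],.195],v=.15)
    manip.move_straight(W(-.105,0,.195),v=.22); manip.hold(.1); rep("over shelf")
    g=manip.move_straight(W(-.105,0,zg+.0253),v=.06,guard=5); rep("low %s"%g)
    z=manip.get_state()["tool_pos"][2] if g else zg+.0253
    g=manip.move_straight(W(-.03,0,z),v=.10,guard=10); rep("in1 %s"%g)
    if g: return False
    g=manip.move_straight(W(0,0,z),v=.06,guard=10); rep("in2 %s"%g)
    if g: return False
    g=manip.move_straight(W(0,ytarget,z),v=.08,guard=10); rep("lane %s"%g)
    return not g
def release(y):
    manip.command_gripper(.07); z=manip.get_state()["tool_pos"]
    manip.move_straight([z[0],z[1],.24],v=.15); rep("released")
E
python3 - <<'E'
from h import *
p=[.4025,.2186]
if insert(p,.1965): release(.1965)
E
```

```text
at cap False t23.6 rack [-0.2217  0.2771] z0.1164 a-0.041 F [0.1 0.2 1. ] T [-0.05  0.07  0.02] w0.0801
grip t24.4 rack [-0.2223  0.277 ] z0.1155 a-0.041 F [0.7 0.  0.8] T [-0.06 -0.    0.06] w0.0335
over shelf t26.7 rack [-0.1053  0.0008] z0.1951 a-0.040 F [ 0.2  0.  -1.8] T [-0.01  0.04  0.  ] w0.0334
low True t27.6 rack [-1.052e-01  1.000e-04] z0.1405 a-0.041 F [-0.4  0.6  5.2] T [-0.03  0.13 -0.07] w0.0334
in1 True t27.8 rack [-0.1038  0.0002] z0.1405 a-0.040 F [-0.6  0.8  4.1] T [-0.08  0.07 -0.01] w0.0331
```

```bash
cat >> h.py <<'E'
def slide(z,ytarget,G=18):
    s=manip.get_state()["tool_pos"]
    manip.move_straight([s[0],s[1],z],v=.02); rep("z")
    for x,y,v in ((-.03,0,.08),(0,0,.06),(0,ytarget,.07)):
        g=manip.move_straight(W(x,y,z),v=v,guard=G); rep("slide %s"%g)
        if g: return False
    return True
E
python3 - <<'E'
from h import *
if slide(.1412,.1965): release(0)
E
```

```text
z t28.1 rack [-0.1039  0.0002] z0.1410 a-0.041 F [ 0.8 -0.2 -1.2] T [-0.05  0.07 -0.02] w0.0330
slide False t29.1 rack [-0.0304  0.0001] z0.1412 a-0.041 F [-0.8 -0.7 -1.1] T [-0.07  0.04  0.01] w0.0336
slide False t29.8 rack [-0.0002  0.0001] z0.1410 a-0.040 F [-0.  -0.3 -1.7] T [-0.03  0.06 -0.01] w0.0331
slide False t32.8 rack [0.     0.1963] z0.1412 a-0.041 F [-0.1  0.1 -2.2] T [-0.08  0.05 -0.06] w0.0331
released t34.2 rack [-0.0003  0.1965] z0.2389 a-0.041 F [-0.3 -0.5  0. ] T [-0.09  0.04 -0.02] w0.0699
```

```bash
cat >> h.py <<'E'
def insert(p,ytarget,zg=.1155):
    d=down(TH)
    manip.move_ptp([p[0],p[1],.20],d)
    g=manip.move_straight([p[0],p[1],zg],v=.12,guard=8); rep("at cap %s"%g)
    if g: return False
    manip.command_gripper(0.0); rep("grip")
    if not .030<manip.get_state()["grip_width"]<.037: return False
    manip.move_straight([p[0],p[1],.195],v=.15)
    manip.move_straight(W(-.105,0,.195),v=.22); manip.hold(.1); rep("over shelf")
    g=manip.move_straight(W(-.105,0,zg+.0253),v=.06,guard=5); rep("low %s"%g)
    return slide(zg+.0257,ytarget)
E
python3 - <<'E'
from h import *
p=locate([.4135,-.254],"b2")
if np.hypot(*(p[:2]-[.4135,-.254]))<.06:
    if insert(p,.1385): release(0)
ct,it=snap("top","top5")
for c,s in blobs(it,(50,100,40),(85,255,255)): print(c,onz(ct,*c,.118).round(4),onz(ct,*c,.143).round(4), "rack",toR(onz(ct,*c,.143)).round(4))
E
```

```text
cap [318.3 138.5] [37 38] [ 0.4143 -0.2535  0.125 ] dia 0.033 0.034
cap [391.8 280.9] [15 37] [ 0.482  -0.3964  0.125 ] dia 0.013 0.033
cap [433.2 360.5] [32 34] [ 0.5281 -0.493   0.125 ] dia 0.028 0.030
at cap False t37.6 rack [-0.1909 -0.1947] z0.1164 a-0.041 F [0.6 0.3 0.8] T [-0.05  0.11 -0.04] w0.0703
grip t38.3 rack [-0.1912 -0.1942] z0.1156 a-0.041 F [1.  0.8 1.6] T [-0.05 -0.03  0.03] w0.0331
over shelf t40.2 rack [-0.1053 -0.0009] z0.1949 a-0.042 F [ 0.5 -0.5 -3. ] T [-0.05  0.12 -0.02] w0.0333
low True t41.1 rack [-1.053e-01  1.000e-04] z0.1405 a-0.041 F [0.  0.5 5.2] T [ 0.02  0.18 -0.01] w0.0330
z t41.3 rack [-0.1053  0.0002] z0.1410 a-0.041 F [ 0.1 -0.5 -2.1] T [-0.01  0.01 -0.03] w0.0332
slide False t42.4 rack [-0.0304  0.    ] z0.1412 a-0.041 F [ 0.2  0.5 -1.8] T [-0.07  0.02 -0.01] w0.0333
slide False t43.1 rack [-0.0002  0.0001] z0.1411 a-0.041 F [-0.1  0.5 -1.5] T [-0.1   0.11  0.04] w0.0329
slide False t45.2 rack [0.     0.1382] z0.1412 a-0.041 F [-0.6 -0.1 -3.1] T [-0.1   0.04 -0.02] w0.0333
released t46.7 rack [-0.0003  0.1385] z0.2390 a-0.041 F [-0.2  0.5  0.4] T [-0.05  0.05 -0.03] w0.0700
[250.9 193.9] [0.6276 0.1334 0.118 ] [0.6221 0.1302 0.143 ] rack [0.0007 0.1976]
[467.3 209.8] [ 0.5265 -0.5     0.118 ] [ 0.523  -0.4907  0.143 ] rack [-0.0731 -0.4267]
[434.8 223.2] [ 0.495  -0.3989  0.118 ] [ 0.4921 -0.3916  0.143 ] rack [-0.1079 -0.329 ]
```

View pics/b2.png

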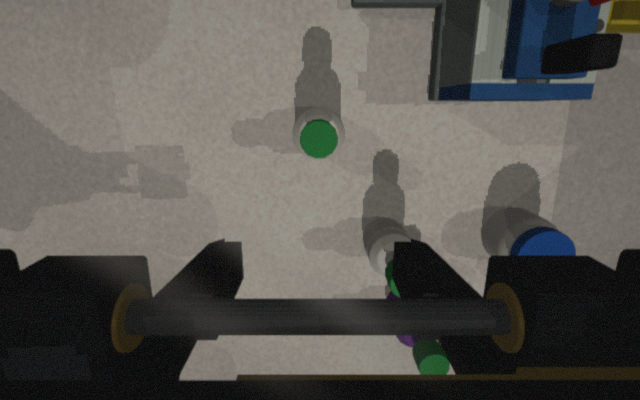

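View pics/top5.png

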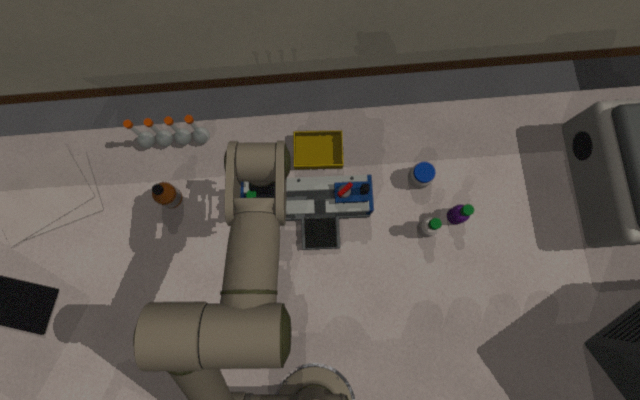

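```bash
python3 - <<'E'
from h import *
p=locate([.4955,-.397],"b3")
if np.hypot(*(p[:2]-[.4955,-.397]))<.03:
    if insert(p,.0805): release(0)
E
```

```text
cap [317.5 139.9] [36 38] [ 0.4956 -0.3975  0.125 ] dia 0.032 0.034
cap [354.6 241.6] [35 39] [ 0.5275 -0.4958  0.125 ] dia 0.031 0.035
at cap False t50.3 rack [-0.1038 -0.3354] z0.1166 a-0.041 F [ 0.  -0.   0.4] T [-0.07  0.08 -0.03] w0.0701
grip t51.0 rack [-0.1041 -0.3348] z0.1156 a-0.041 F [ 0.5 -0.3  0.5] T [-0.08  0.05  0.01] w0.0331
over shelf t53.4 rack [-0.105  -0.0007] z0.1949 a-0.042 F [-0.1  0.1 -1.6] T [-0.08  0.07  0.05] w0.0334
low True t54.3 rack [-1.052e-01  1.000e-04] z0.1405 a-0.041 F [0.2 0.2 4.7] T [ 0.01  0.19 -0.09] w0.0333
z t54.6 rack [-1.053e-01  1.000e-04] z0.1411 a-0.041 F [-0.6  0.2 -1.2] T [-0.02  0.09  0.04] w0.0332
slide False t55.6 rack [-0.0303  0.0001] z0.1412 a-0.041 F [ 0.9  0.3 -1.5] T [-0.05  0.12  0.05] w0.0332
slide False t56.3 rack [-0.0002  0.0001] z0.1411 a-0.041 F [-0.   0.7 -1.7] T [-0.04  0.07 -0.03] w0.0334
slide False t57.6 rack [0.     0.0801] z0.1411 a-0.041 F [ 0.7 -0.1 -1.8] T [-0.12  0.13 -0.  ] w0.0331
released t59.1 rack [-0.0003  0.0805] z0.2389 a-0.041 F [ 0.1 -0.5 -0.7] T [-0.08  0.08  0.02] w0.0702
```

View pics/b3.png

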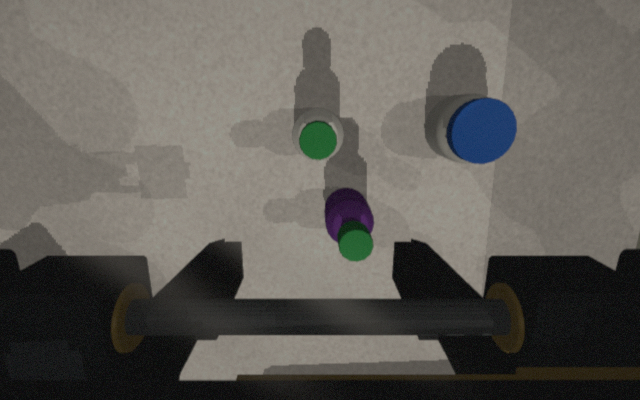

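```bash
python3 - <<'E'
from h import *
manip.move_ptp(W(0.0,-.03,.36),down(np.pi/2));manip.hold(.2)
ci,im=snap("wrist","w6"); rep()
for c,s in blobs(im,(50,100,40),(85,255,255),150): print(c,s[2:4],toR(onz(ci,*c,.150)).round(4))
for n in("top","scene"):
    ct,it=snap(n,n+"6")
    for c,s in blobs(it,(50,100,40),(85,255,255)): print(n,c,onz(ct,*c,.118).round(3))
E
```

```text
t60.9 rack [ 0.     -0.0299] z0.3599 a1.571 F [ 0.6 -0.3  0.8] T [ 0.02 -0.02  0.03] w0.0698
[477.1 178. ] [42 35] [-0.0049  0.1322]
[422.6 178.3] [38 34] [-0.0024  0.0768]
[533.8 181.7] [45 35] [-0.0035  0.1906]
top [272.3 194.7] [0.62  0.07  0.118]
top [288.5 192.3] [0.623 0.022 0.118]
top [251.6 195. ] [0.624 0.132 0.118]
top [467.4 209.7] [ 0.527 -0.5    0.118]
scene [248.6 126.2] [ 0.529 -0.492  0.118]
scene [322.7 212.2] [0.606 0.004 0.118]
scene [335.5 222.6] [0.605 0.062 0.118]
scene [348.1 235. ] [0.609 0.123 0.118]
```

View pics/w6.png

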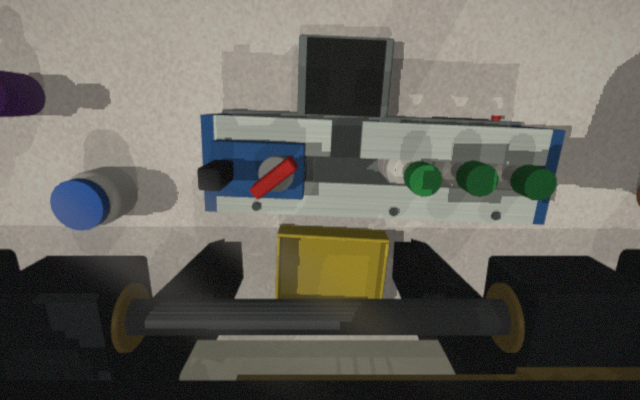

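View pics/scene6.png

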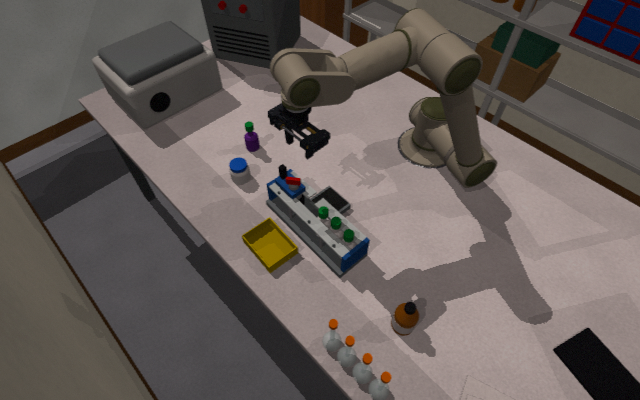

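```bash
python3 - <<'E'
from h import *
manip.command_gripper(.05)
manip.move_ptp(W(0,-.130,.26),down(TH))
g=manip.move_straight(W(0,-.130,.162),v=.12,guard=8); rep("down %s"%g)
manip.command_gripper(.0); rep("grip")
g=manip.move_straight(W(0,-.040,.162),v=.06,guard=16); rep("A %s"%g)
if not g:
    g=manip.move_straight(W(0,-.017,.162),v=.015,guard=14); rep("B %s"%g)
manip.hold(.3); rep("hold")
E
```

```text
down False t63.8 rack [ 0.0003 -0.1301] z0.1629 a-0.041 F [0.4 0.1 0.3] T [-0.04 -0.02 -0.04] w0.0498
grip t64.3 rack [ 0.0002 -0.13  ] z0.1622 a-0.041 F [ 2.1 -0.4  1. ] T [-0.06 -0.11  0.05] w0.0218
A False t66.0 rack [ 0.0002 -0.0399] z0.1622 a-0.041 F [5.2 0.1 4.2] T [-0.05 -0.72 -0.03] w0.0219
B True t67.0 rack [ 0.0003 -0.0261] z0.1622 a-0.042 F [-0.5 -0.9  2.5] T [-0.29  0.19  0.05] w0.0216
hold t67.3 rack [ 0.0003 -0.026 ] z0.1622 a-0.042 F [-5.5 -3.9  1.1] T [-0.41  0.8   0.03] w0.0216
```

```bash
python3 - <<'E'
from h import *
manip.command_gripper(.05); rep("rel")
manip.move_straight(W(0,-.026,.26),v=.2)
k=W(0,.0308)
manip.move_ptp([k[0],k[1],.26],down(.68))
g=manip.move_straight([k[0],k[1],.163],v=.12,guard=8); rep("down %s"%g)
manip.command_gripper(.0); rep("grip")
twist(-1.38,6); rep("turned")
manip.command_gripper(.05); rep()
manip.move_straight([k[0],k[1],.26],v=.2)
manip.move_straight(W(.0,.03,.36),frame=down(np.pi/2),v=.2);manip.hold(.2)
ci,im=snap("wrist","w7"); np.save("w7.npy",ci,allow_pickle=True); rep()
for c,s in blobs(im,(50,100,40),(85,255,255),150): print(c,s[2:4],toR(onz(ci,*c,.150)).round(4))
E
python3 - <<'E'
import cv2
im=cv2.imread("pics/w7.png")[90:260,140:560]; cv2.imwrite("pics/w7z.png",cv2.resize(im,None,fx=1.9,fy=1.9,interpolation=cv2.INTER_CUBIC))
E
```

```text
rel t67.9 rack [ 0.0013 -0.0258] z0.1627 a-0.041 F [-0.7  0.4 -0.1] T [-0.04  0.09 -0.05] w0.0502
down False t70.1 rack [0.0003 0.0306] z0.1637 a0.680 F [-0.3 -0.2  0.5] T [0.02 0.06 0.02] w0.0498
grip t70.8 rack [0.0004 0.0308] z0.1631 a0.680 F [ 2.5  0.4 -0.6] T [-0.   -0.34 -0.33] w0.0142
turned t72.8 rack [0.0003 0.0308] z0.1632 a-0.693 F [-0.7 -0.2  1.7] T [-0.03  0.36 -0.09] w0.0139
 t73.5 rack [0.0004 0.0308] z0.1631 a-0.700 F [ 0.4 -0.3  0.3] T [-0.08  0.11  0.05] w0.0500
 t76.8 rack [-0.    0.03] z0.3600 a1.571 F [ 0.3 -0.3  0.2] T [-0.06 -0.03  0.02] w0.0499
[372.5 174.6] [35 34] [-0.004   0.0854]
[425.8 175.2] [38 34] [-0.0056  0.1395]
[478.7 180.1] [42 34] [-0.0028  0.1941]
```

View pics/w7z.png

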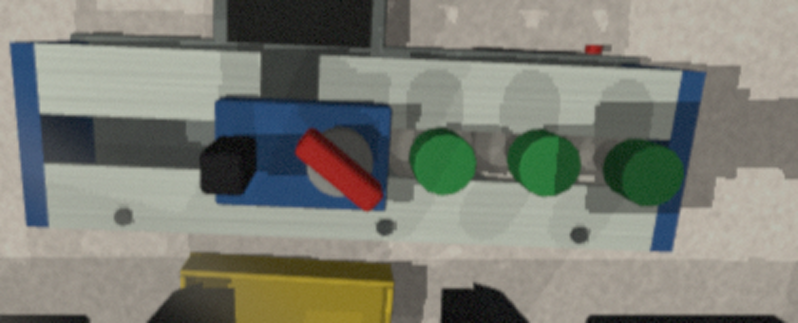

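```bash
python3 - <<'E'
from h import *
ci=np.load("w7.npy",allow_pickle=True).item()
g=lambda x,y,z:toR(onz(ci,140+(x+.5)/1.9-.5,90+(y+.5)/1.9-.5,z)).round(4)
print("face",g(390,107,.133),g(386,209,.133)); print("bar",g(313,129,.175),g(383,185,.175),g(297,150,.175),g(371,211,.175))
d=down(np.pi/2); manip.move_ptp(W(.04,.142,.32),d); manip.hold(.25)
ci,im=snap("wrist","w8")
for c,s in blobs(im,(45,80,20),(90,255,255),150): print(c,s,toR(onz(ci,*c,.153)).round(4))
cs,i2=snap("scene","scene8")
cv2.imwrite("pics/scene8z.png",cv2.resize(i2[160:290,240:400,::-1],None,fx=4.5,fy=4.5,interpolation=cv2.INTER_CUBIC))
E
```

```text
face [-0.0297  0.0571] [0.0283 0.0585]
bar [-0.0221  0.0166] [0.0045 0.0525] [-0.0114  0.0091] [0.0183 0.0472]
[257.9 134.1] [ 238  116   41   38 1259] [-0.0033  0.0873]
[321.6 135.3] [ 303  116   38   39 1158] [-0.0044  0.1422]
[383.8 140.8] [ 363  122   42   39 1277] [-0.0019  0.1963]
```

View pics/w8.png

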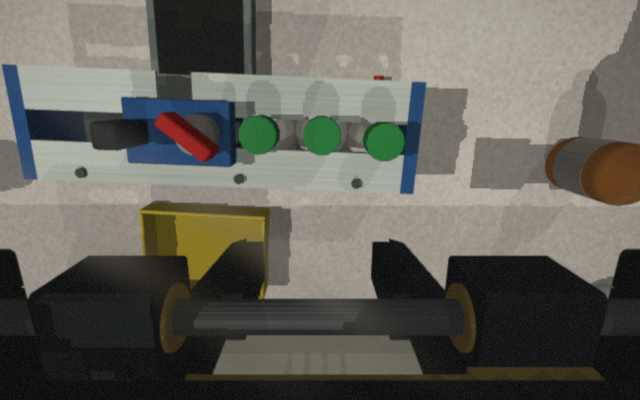

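View pics/scene8z.png

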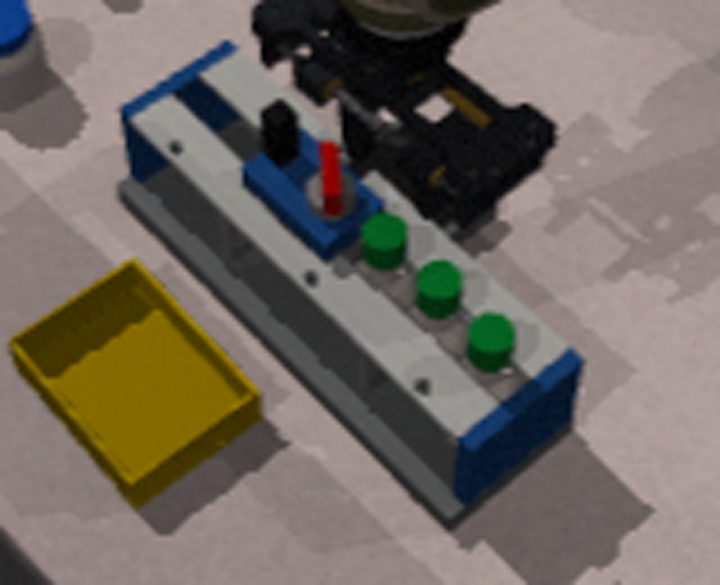

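```bash
python3 - <<'E'
from h import *
manip.hold(.2); rep(); print(manip.sign_off())
E
```

```text
t77.9 rack [0.04   0.1418] z0.3201 a1.570 F [-0.  -0.7 -0.3] T [ 0.02 -0.02  0.05] w0.0501
the job is handed in; nothing more can be done
None
```

The job is done and handed in at 78 s of robot time. There were three green-capped bottles on the bench, and all three are now upright in the lane. I loosened the knob, slid the stop fully back to its limit and slid each bottle in through the side entry. Then I pushed the stop up until the row resisted and tightened the knob.

**Last checks:**
- **Stop:** its face is at about rack y = 58 mm, which is where a snug row of three should put it.
- **Row:** the caps measured at y of about 87, 142 and 196 mm, against the nominal 86, 142 and 198. The roughly 2 mm difference points inward. I put it down to the sides of the outer caps being visible to the camera, plus small sideways offsets in the slot, rather than to gaps. I did not measure the gaps between the bottle bodies directly.
- **Knob:** the bar's angle works out to a clamp reading of about 1.35 rad, which counts as tight.
- **Bystanders:** the robot never touched the amber bottle, the jar, the tray or the purple look-alike, and I saw no shift in any of them.

One sideways move of the first bottle on the shelf stopped early on its force guard at the outset. I raised the bottle 0.6 mm, set a higher guard limit and carried on without trouble. I did not see any bottle get knocked aside.

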